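# Snap the carrying handle onto the tray tower

### The arm

A 6-joint arm with a two-finger parallel gripper is mounted at the origin on the work surface. World frame = base frame: x ahead of the robot, y to its left, z up, the work surface at z = 0. Lengths are in m, angles in rad, forces in N, time in s.
With the tool pointing down it reaches from about 0.35 to 0.875 m from the base axis. Payload 4.2 kg.
Tool frame: the origin (TCP) lies midway between the tips of the shut fingers; the grasp point (between the pads) lies 19 mm behind it (robot.tcp_to_grasp is the distance from the TCP to the grasp point, in m); z points along the fingers, y is the line along which they close (so a half turn about z gives the same grasp; the last joint's range is limited). The gripper opens to 85 mm and grips with 20 to 120 N. Pads are 22 mm wide; open, the fingers measure 114 mm over their backs; the gripper's body (76 mm by 85 mm) begins 54 mm behind the grasp point. The pads swing forward as they close: fully open they stand 13 mm farther back than shut.
Start: joints at [-0.943, 0.385, 0.008, 0, -1.194, -0.259], TCP at [0.225, -0.583, 0.201] pointing down, gripper open.
Joint ranges: [-3.14, 3.14], [-1.21, 2.06], [-1.07, 1.41], [-3.16, 2.05], [-2.99, -0.16], [-3.1, 3.1]. Speed limits (rad/s): [2.79, 2.79, 3.14, 3.14, 3.14, 3.14].

### API

Orientations are given as a rotation vector (axis times angle).
In Python, from station import robot, effector, ik, vision, ticket, readout gives the robot as it stands. Calls block until the motion is done:
- robot.move_to(position, orientation): joint-space move of the TCP to a pose.
- robot.servo_line(position, rot=None, speed=0.15): straight line of the TCP; rot=None keeps the orientation; speed is the mean speed in m/s.
- robot.movej(angles): joint-space move.
- effector.move_gripper(opening, squeeze=None): finger opening in m; squeeze is the grip in N (None keeps the last); returns when the fingers have stopped.
- robot.wait(seconds).
- ik(position, orientation): joint angles nearest the present ones, or None.
- vision.read_camera(name): name is "scene" or "top" or "wrist"; returns (picture, depth): 400x640x3 uint8, red, green, blue; 400x640 float32, m along the optical axis (not along the pixel's ray), 0 where there is no reading.
- vision.calibration(name): a dict with "intrinsics" (3x3 intrinsics, pixels), "k1" (the pictures are not rectified: a ray, as slopes to the right and down, at radius r is drawn at 1 + k1 r^2 times it, then the intrinsics apply), "extrinsics" (4x4, takes a point from camera to world coordinates). Camera axes: x right, y down, z forward; pixel columns grow to the right and rows downward; lengths in m; the calibration is good to about 2 mm. A picture is of the moment at which its call begins: read the wrist's pose just before it. calibration takes no time and is no camera call; for the wrist camera it gives the pose at the moment of the call.
A pose or a line that the arm cannot do raises robot.IKError and nothing moves.
- ticket.close_job(): hands the job in; it is judged then, once.
Readings, each from a call of its own:
- readout.read_t(): time.
- readout.read_qpos(): joint angles.
- readout.read_dq(): joint speeds.
- readout.read_joint_torque(): joint torques, N m.
- readout.read_tool_pos(): TCP position.
- readout.read_eef_rot(): TCP orientation.
- readout.read_wrist_force(): force on the tool from outside, world axes, zero at the start.
- readout.read_ft_torque(): the same for the moment, N m.
- readout.read_grip_width(): finger opening in m.
- readout.read_grasp_force(): force on a finger pad.
Only numpy, scipy, OpenCV 4.12 (cv2) and the standard library are available. Lean on these libraries where they do the work, as an engineer would, in place of code of your own. Each camera call takes 0.05 s, during which the arm holds its last target. There are 200 camera calls.

### The job

Take the orange carrying handle out of its wooden rest and push its hook gently down over the brass pin on top of the green tray tower until the red safety latch has snapped shut behind the pin. Then pull up on the handle, firmly but not hard, for about a second to prove that the latch holds on the pin, lower it back fully home and let go. Leave the forceps, nail clipper, pill tub and cup where they are.

Things in the scene. Friction and masses are not known exactly. Their poses are not given: they have to be found in the camera images.
- hook_grip (a point): Centre of the loose handle's orange grip, 50 (x) x 24 (y) x 38 mm (z): pinch it from above across the 24 mm. 0.19 to 0.3 kg. Under it a steel flange 44 x 48 mm (y), its underside 30 mm below this point, then the hook. It starts upright in the wooden rest, flange on the rest's cheeks; lift it straight up by over 60 mm to clear them.
- hook_tips (a point): Point midway between the hook's jaw tips, 82 mm below the grip's centre, same axes. The flat steel hook, 44 mm wide (x) and 14 mm thick (y), opens straight down: its mouth is 26 mm wide (x), 18 mm in the throat. Either way round (half turn about z) suits the pin.
- hook_latch (a joint): Red sprung latch across the hook's mouth, 10 mm above the tips; rad: 0 shut (level), to 1.55 folded up into the mouth. Pushing over the pin folds it up past 1 rad (peaks of up to 11 N); it snaps to 0 below the pin just before the flange lands on the clevis. If then pulled up, the handle rises 22 mm freely before the shut latch meets the pin; the pull there must be over 4 N.
- tower: Fixed tower of three green trays 200 (x) x 160 mm (y), top rim 130 mm high; origin under its centre, z up. A steel clevis stands in the middle of the top tray: two cheeks 50 mm long (x) with rounded tops, 18 mm apart (y -9 to 9 mm), crossed by a brass pin 12 mm thick along y at x = 0. Hook and tower must never press or pull on one another with over 25 N.
- clevis_low (a point): Point on the tower's axis, 156 mm above its origin: the pin's centre at the lowest setting of the telescopic clevis. The clevis is clamped 0 to 25 mm higher; how much is not measured: feel for it. Cheek tops are 12 mm above the pin's centre. Fully home, the flange rests on both cheek tops and the grip's centre is 44 mm above the pin's centre. The hook's x goes along the tower's x or opposite.
- rest: Fixed wooden rest, base 70 x 70 mm, two cheeks reaching 62 mm high along x with a 22 mm gap; origin under its centre. The handle stands in it at the same yaw.
- forceps: Steel forceps 100 mm long, 6 mm high, loose in the top tray on the tower's +y side; origin under its middle.
- clipper: Steel nail clipper 55 mm long, 12 mm high, loose in the top tray on the tower's -y side; origin under its middle.
- tub: White plastic pill tub, 48 mm across, 65 mm high, loose on the shelf; origin under its centre.
- cup: White ceramic cup, 72 mm across, 75 mm high, loose on the shelf; origin under its centre.
Things that resemble listed ones, but are neither listed nor needed, are in the scene too. What is shaped like the part that bears hook_grip but blue or purple is not meant.

How it is judged:
By the outcome, as a careful person would: the job done as asked, in the order asked, and still so for the second after the job is handed in, with the robot touching nothing.
It also fails if it takes over 67 s, if anything falls off the work surface, if the arm or the gripper's body presses on something with over 40 N, if the wrist force passes 120 N, or if a joint passes its speed limit or range.

## Working session

There is one attempt and no reset: what is moved stays moved. The work goes in short steps, each a Python script; the robot and the scene stay as the last script left them, time stands still between calls to the robot, and variables do not carry over. Pictures are saved under pics/ and viewed, at most 10 in all, crops included, and the job is handed in when it is done.

```bash
ls; mkdir -p pics; cat > h.py <<'E'
import numpy as np, cv2
from station import robot, effector, ik, vision, ticket, readout
def snap(cam,name):
    c=vision.calibration(cam); p,d=vision.read_camera(cam)
    cv2.imwrite(f'pics/{name}.png',p[:,:,::-1]); np.savez(f'pics/{name}.npz',p=p,d=d,K=c['intrinsics'],k1=c['k1'],E=c['extrinsics'])
def ray(L,u,v):
    K=L['K'];k1=float(L['k1']);D=np.array([k1,0,0,0,0.])
    x=cv2.undistortPoints(np.array([[[u,v]]],float),K,D)[0,0]
    return np.r_[x,1.]
def pt(name,u,v,z=None,n=1):
    L=np.load(f'pics/{name}.npz');E=L['E'];r=ray(L,u,v);o=E[:3,3];w=E[:3,:3]@r
    if z is None:
        a=L['d'][int(v)-n:int(v)+n+1,int(u)-n:int(u)+n+1];a=a[a>0];return o+w*np.median(a)
    return o+w*(z-o[2])/w[2]
def tri(obs):
    A=np.zeros((3,3));b=np.zeros(3)
    for name,u,v in obs:
        L=np.load(f'pics/{name}.npz');E=L['E'];w=E[:3,:3]@ray(L,u,v);w/=np.linalg.norm(w);P=np.eye(3)-np.outer(w,w);A+=P;b+=P@E[:3,3]
    return np.linalg.solve(A,b)
E
python3 - <<'E'
from h import *
print(readout.read_t(),readout.read_tool_pos(),readout.read_eef_rot(),readout.read_wrist_force())
snap('scene','s0');snap('top','t0')
for n in('s0','t0'):
    L=np.load(f'pics/{n}.npz');print(L['E'].round(3).tolist(),L['K'].tolist(),L['k1'])
E
```

```text
pics
0.0 [ 0.22508843 -0.58237661  0.20013095] [ 0.57566341 -3.08788628 -0.00329366] [ 0.7228846  -0.8014306  -0.44753522]
[[-0.011, 0.639, -0.769, 1.11], [1.0, -0.0, -0.014, -0.064], [-0.009, -0.77, -0.639, 0.625], [0.0, 0.0, 0.0, 1.0]] [[407.68573076031686, 0.0, 315.58892557786504], [0.0, 407.68573076031686, 194.64600028541702], [0.0, 0.0, 1.0]] 0.010440775117404018
[[-0.017, -0.993, 0.118, 0.433], [-1.0, 0.016, -0.004, -0.072], [0.002, -0.118, -0.993, 0.983], [0.0, 0.0, 0.0, 1.0]] [[469.4470665137313, 0.0, 325.91722819889867], [0.0, 469.4470665137313, 205.4237297543784], [0.0, 0.0, 1.0]] -0.11086269483879536
```

View pics/s0.png

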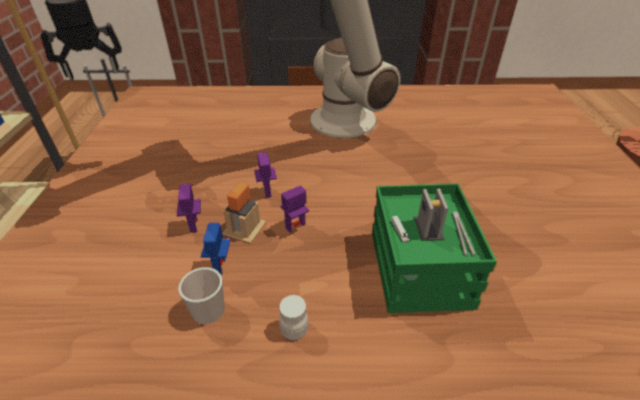

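View pics/t0.png

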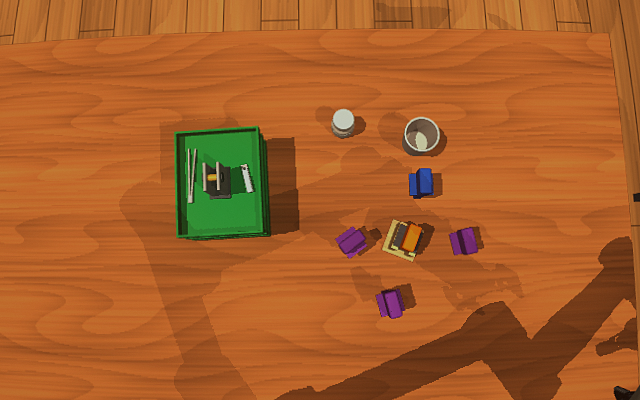

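Scene view: the orange handle is at (240,200) in its rest and the tower's pin at (435,203). Candidates that could be confused with it are purple (188,205), purple (265,172), purple (294,203) and blue (214,243). In the top view they are orange (410,238), purple (352,241), (464,241), (390,303) and blue (421,183). I choose the orange one and check it in a close crop.

```bash
python3 - <<'E'
import cv2,numpy as np
s=cv2.imread('pics/s0.png');t=cv2.imread('pics/t0.png')
def c(im,x,y,w,h,k):return cv2.resize(im[y:y+h,x:x+w],None,fx=k,fy=k,interpolation=cv2.INTER_CUBIC)
a=np.hstack([c(t,370,205,80,60,5),c(s,205,175,80,60,5)])
b=np.hstack([c(t,165,120,120,90,400/120)[:300],c(s,370,175,120,90,400/120)[:300]])
cv2.imwrite('pics/c0.png',np.vstack([a,b]))
E
```

```text
(no output)
```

View pics/c0.png

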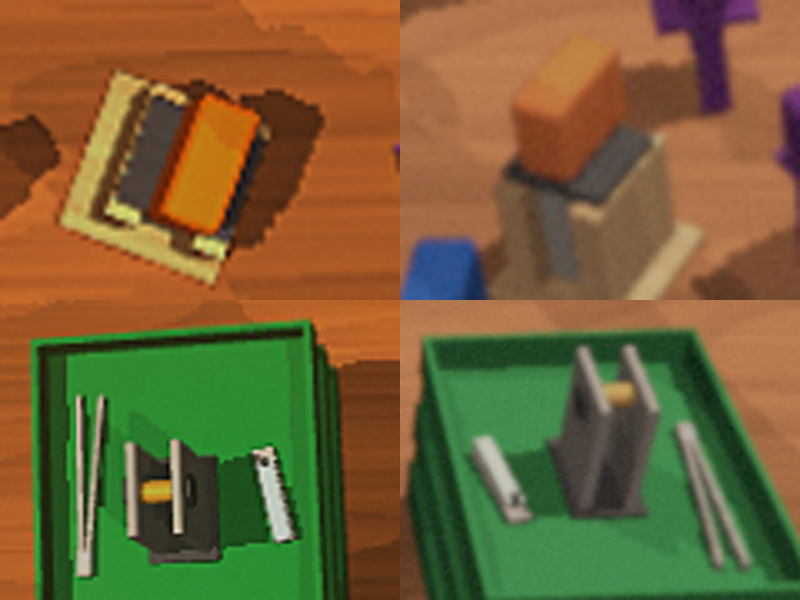

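The orange one is the handle in the wooden rest (top crop: grip top centre about (412,238.6); scene (238.6,191)). The pin is at top (212,177), scene (436,203).

```bash
python3 - <<'E'
from h import *
g=tri([('t0',412.2,238.6),('s0',238.6,191)]);print('grip top',g)
p=tri([('t0',212.1,177.3),('s0',436,202.9)]);print('pin',p)
z=g[2]
a=pt('t0',370+188/5,205+226/5,z);b=pt('t0',370+234/5,205+111/5,z);print('len',np.linalg.norm(b-a),'yaw',np.degrees(np.arctan2(*(b-a)[1::-1])))
for n,uv in dict(pur1=(352,241),pur2=(464,241),pur3=(390,303),blue=(421,183),tub=(343,118),cup=(421,134)).items(): print(n,pt('t0',*uv).round(3))
for uv in [(177,131),(258,128),(267,236),(178,237)]:print('rim',pt('t0',*uv,z=.13).round(3))
E=vision.calibration('wrist')['extrinsics'];print(E.round(3).tolist(),readout.read_tool_pos())
E
```

```text
grip top [ 0.47119791 -0.23393125  0.10451832]
pin [0.58312485 0.12817051 0.16880186]
len 0.04680071947470316 yaw -23.866711569845133
pur1 [ 0.469 -0.123  0.102]
pur2 [ 0.465 -0.336  0.101]
pur3 [ 0.353 -0.191  0.102]
blue [ 0.577 -0.258  0.102]
tub [ 0.719 -0.113  0.065]
cup [ 0.7   -0.283  0.005]
rim [0.68  0.204 0.13 ]
rim [0.682 0.05  0.13 ]
rim [0.48  0.033 0.13 ]
rim [0.48  0.197 0.13 ]
[[-0.359, 0.898, 0.253, 0.16], [0.933, 0.345, 0.099, -0.608], [0.002, 0.272, -0.962, 0.372], [0.0, 0.0, 0.0, 1.0]] [ 0.22509736 -0.58245088  0.20024162]
```

```bash
cat >> h.py <<'E'
from scipy.spatial.transform import Rotation as Ro
def down(hyaw,flip=False):
    "tool pointing down, closing along the y axis of a thing with yaw hyaw (deg)"
    a=np.radians(hyaw+90+(180 if flip else 0));y=np.array([np.cos(a),np.sin(a),0]);z=np.array([0,0,-1.]);x=np.cross(y,z)
    return Ro.from_matrix(np.c_[x,y,z]).as_rotvec()
E
python3 - <<'E'
from h import *
for f in (False,True):
    for p,h in (([.471,-.234,.08],-24),([.471,-.234,.25],-24),([.58,.12,.35],3),([.58,.12,.2],3)):
        q=ik(np.array(p),down(h,f));print(f,p,None if q is None else np.round(q,2))
E
```

```text
False [0.471, -0.234, 0.08] [-0.15  0.34 -0.4   0.   -0.83 -1.84]
False [0.471, -0.234, 0.25] [-0.15  0.18 -0.15  0.   -1.24 -1.84]
False [0.58, 0.12, 0.35] [ 0.48  0.27  0.2   0.   -1.51 -2.  ]
False [0.58, 0.12, 0.2] [ 0.48  0.33 -0.08  0.   -1.16 -2.  ]
True [0.471, -0.234, 0.08] [-0.15  0.34 -0.4   0.   -0.83  1.3 ]
True [0.471, -0.234, 0.25] [-0.15  0.18 -0.15  0.   -1.24  1.3 ]
True [0.58, 0.12, 0.35] [ 0.48  0.27  0.2   0.   -1.51  1.15]
True [0.58, 0.12, 0.2] [ 0.48  0.33 -0.08  0.   -1.16  1.15]
```

```bash
python3 - <<'E'
from h import *
o=down(3,True)
robot.move_to([.55,.12,.33],o);snap('wrist','wt1')
robot.servo_line([.61,.12,.33],speed=.1);snap('wrist','wt2')
o=down(-24,True)
robot.move_to([.45,-.22,.25],o);snap('wrist','wh1')
robot.servo_line([.50,-.24,.25],speed=.1);snap('wrist','wh2')
print(readout.read_t(),vision.calibration('wrist')['extrinsics'][:3,3],readout.read_wrist_force())
a=[cv2.imread(f'pics/{n}.png') for n in('wt1','wt2','wh1','wh2')]
a=[cv2.resize(x,(400,250),interpolation=cv2.INTER_AREA) for x in a]
cv2.imwrite('pics/m1.png',np.vstack([np.hstack(a[:2]),np.hstack(a[2:])]))
E
```

```text
5.9417 [ 0.56188596 -0.26841159  0.42164003] [-0.53829181  0.49745949  0.48157953]
```

View pics/m1.png

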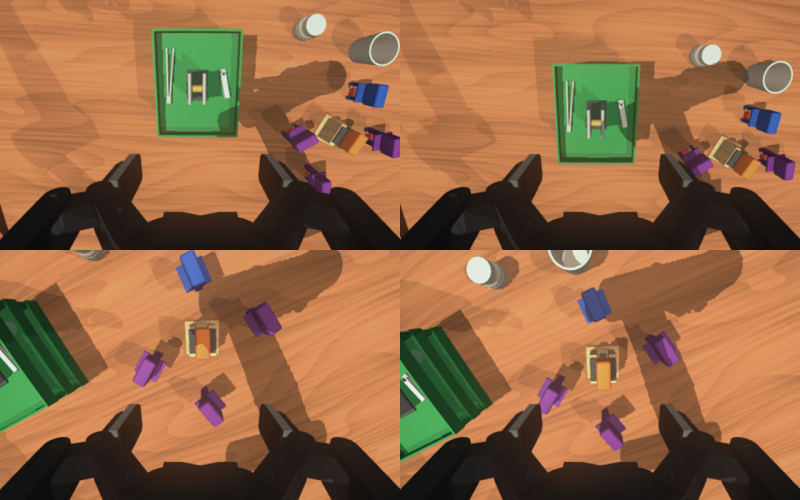

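All four frames show target and tower: clevis at full-res (317,144) / (315,190), handle at (323,145) / (325,195). I enlarge these.

```bash
python3 - <<'E'
import cv2,numpy as np
def c(n,x,y):
    im=cv2.imread(f'pics/{n}.png')[y:y+60,x:x+80];return cv2.resize(im,(400,300),interpolation=cv2.INTER_CUBIC)
cv2.imwrite('pics/c1.png',np.vstack([np.hstack([c('wt1',277,110),c('wt2',275,160)]),np.hstack([c('wh1',283,115),c('wh2',285,165)])]))
E
```

```text
(no output)
```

View pics/c1.png

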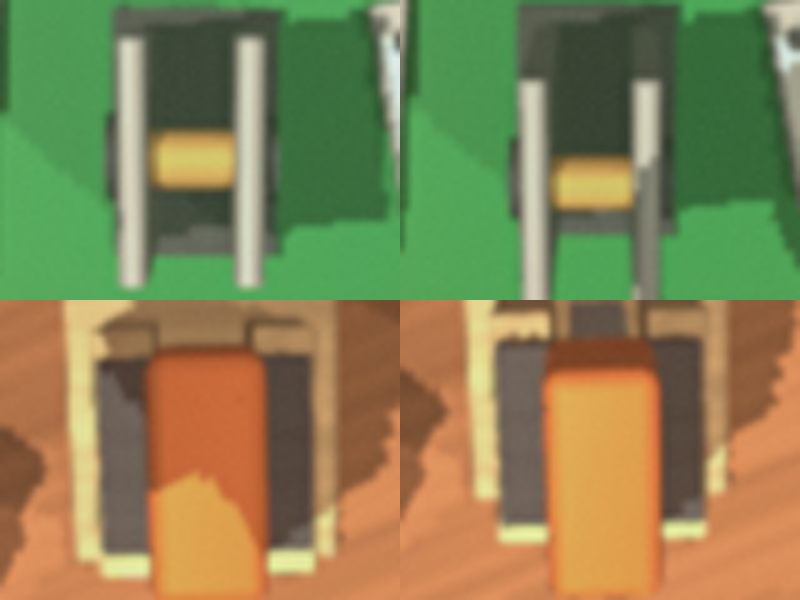

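Enlarged, the pin centre is at wt1 (315.6,142) and wt2 (313.6,196.8). The grip's far top edge corners are wh1 (312.8,125.4),(335.6,125.4) and wh2 (314.4,180),(336.8,179.4); its near edge in wh2 is (315.6,224.6),(337,224.6).

```bash
python3 - <<'E'
from h import *
print('pin wrist',tri([('wt1',315.6,142),('wt2',313.6,196.8)]),'all',tri([('wt1',315.6,142),('wt2',313.6,196.8),('t0',212.1,177.3),('s0',436,202.9)]))
A=tri([('wh1',312.8,125.4),('wh2',314.4,180)]);B=tri([('wh1',335.6,125.4),('wh2',336.8,179.4)])
print(A,B,np.linalg.norm(A-B));z=.111
print('pt depth',pt('wh2',325,200))
C=pt('wh2',315.6,224.6,z);D=pt('wh2',337,224.6,z);A=pt('wh2',314.4,180,z);B=pt('wh2',336.8,179.4,z)
c=(A+B+C+D)/4;x=(A+B-C-D)/2;print('grip c',c,np.linalg.norm(x),np.linalg.norm(A-B),'yaw',np.degrees(np.arctan2(x[1],x[0])))
for n in('wt1','wt2','t0'):
    L=np.load(f'pics/{n}.npz');p=L['p'].astype(int);d=L['d'];m=(p[...,1]>p[...,0]*1.4)&(d>0)
    v,u=np.nonzero(m);uv=np.c_[u,v].astype(float)[:,None]
    r=cv2.undistortPoints(uv,L['K'],np.array([float(L['k1']),0,0,0,0]))[:,0]
    P=np.c_[r,np.ones(len(r))]*d[v,u][:,None];P=P@L['E'][:3,:3].T+L['E'][:3,3]
    k=(abs(P[:,2]-.13)<.006)&(abs(P[:,0]-.58)<.15)&(abs(P[:,1]-.12)<.15)
    print(n,k.sum(),np.median(P[k,2]),cv2.minAreaRect(P[k,:2].astype(np.float32)*1000))
E
```

```text
pin wrist [0.58139004 0.12515937 0.16690304] all [0.58262032 0.1265242  0.1697951 ]
[ 0.49983332 -0.23464716  0.1162671 ] [ 0.49075673 -0.25462374  0.11302371] 0.022180343416583002
pt depth [ 0.47508851 -0.23516461  0.11011698]
grip c [ 0.47239068 -0.2350298   0.111     ] 0.04798992514780084 0.022430578788725834 yaw -22.90588156371288
wt1 2101 0.1288248747360709 ((581.96826171875, 125.85791015625), (199.16488647460938, 159.41180419921875), 2.652466297149658)
wt2 1798 0.12892837102760094 ((582.0028686523438, 126.10847473144531), (199.2280731201172, 159.10476684570312), 2.451653242111206)
t0 904 0.13030685892548416 ((583.1234741210938, 125.401611328125), (200.938720703125, 161.46144104003906), 2.701521396636963)
```

```bash
python3 - <<'E'
from h import *
o=down(-23.3,True);x,y=.4728,-.2350
effector.move_gripper(.055,70)
robot.move_to([x,y,.17],o)
robot.servo_line([x,y,.079],speed=.08)
f0=readout.read_wrist_force();print('f0',f0,readout.read_tool_pos())
effector.move_gripper(0.0,70)
print(readout.read_grip_width(),readout.read_grasp_force(),readout.read_wrist_force(),readout.read_tool_pos())
robot.servo_line([x,y,.17],speed=.08)
robot.servo_line([x,y,.33],speed=.2);robot.wait(.2)
print(readout.read_grip_width(),readout.read_grasp_force(),readout.read_wrist_force(),readout.read_ft_torque(),readout.read_t())
snap('wrist','wg')
robot.move_to([.5823,.1258,.33],down(2.6,True));robot.wait(.2)
print(readout.read_wrist_force(),readout.read_tool_pos(),readout.read_t())
snap('scene','s1');snap('top','t1');snap('wrist','wg2')
s=cv2.imread('pics/s1.png');t=cv2.imread('pics/t1.png');w=cv2.imread('pics/wg2.png')
c=lambda im,x,y,w,h:cv2.resize(im[y:y+h,x:x+w],(400,300),interpolation=cv2.INTER_CUBIC)
cv2.imwrite('pics/c2.png',np.vstack([np.hstack([c(s,380,80,160,120),c(t,150,110,160,120)]),np.hstack([c(w,0,0,640,400),c(s,150,120,240,180)])]))
E
```

```text
f0 [ 0.17704147 -0.71715331  0.61840769] [ 0.47327342 -0.23511922  0.07954194]
0.019780258295917372 68.48898243159056 [-1.45486812  2.54216521  5.27530722] [ 0.47339342 -0.2348894   0.07977083]
0.01959885023225849 68.66573017090559 [ 0.21485856  0.00178092 -1.67267644] [-0.02834013 -0.00386412 -0.01287285] 10.9583
[ 0.10703659  0.04179182 -2.02918232] [0.58234949 0.12460672 0.33025247] 12.6167
```

View pics/c2.png

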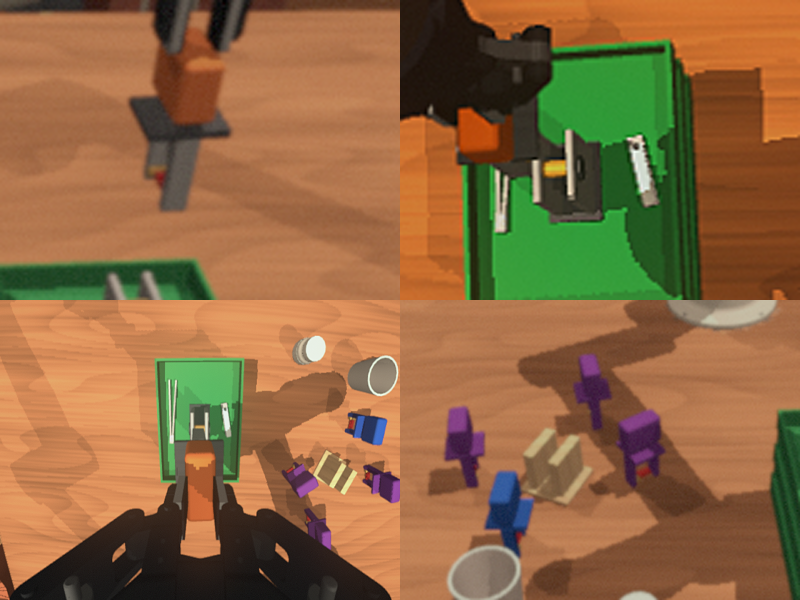

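The handle is held upright, the rest is empty, and nothing else has moved. I measure grip versus tool in the wrist view.

```bash
python3 - <<'E'
from h import *
print(readout.read_tool_pos(),Ro.from_rotvec(readout.read_eef_rot()).as_matrix().round(4).tolist())
snap('wrist','wg3')
L=np.load('pics/wg3.npz');p=L['p'].astype(int);d=L['d']
def cloud(m):
    v,u=np.nonzero(m&(d>0));r=cv2.undistortPoints(np.c_[u,v].astype(float)[:,None],L['K'],np.array([float(L['k1']),0,0,0,0]))[:,0]
    return (np.c_[r,np.ones(len(r))]*d[v,u][:,None])@L['E'][:3,:3].T+L['E'][:3,3]
u,v=np.meshgrid(np.arange(640),np.arange(400))
P=cloud((p[...,0]>130)&(p[...,2]<90)&(p[...,0]>1.5*p[...,1])&(d<.3)&(abs(u-322)<40))
k=P[:,2]>np.percentile(P[:,2],90)-.006
print('grip top',k.sum(),np.median(P[k,2]),P[k].min(0),P[k].max(0),cv2.minAreaRect(P[k,:2].astype(np.float32)*1000))
P=cloud((p.max(2)-p.min(2)<40)&(d<.4)&(abs(u-322)<60)&(v<260))
k=(P[:,2]>.29)&(P[:,2]<.345)&(P[:,0]>.58)
print('flange',k.sum(),np.median(P[k,2]) if k.any() else 0,np.percentile(P[k],[1,50,99],axis=0) if k.any() else 0)
print('pin wg3 check rim')
P=cloud((p[...,1]>p[...,0]*1.4));k=(abs(P[:,2]-.13)<.006);print(cv2.minAreaRect(P[k,:2].astype(np.float32)*1000))
c=cv2.resize(cv2.imread('pics/wg3.png')[130:310,200:440],(800,600),interpolation=cv2.INTER_CUBIC);cv2.imwrite('pics/c3.png',c)
E
```

```text
[0.58235422 0.12515388 0.33013656] [[0.999, 0.0444, 0.0002], [0.0444, -0.999, 0.0001], [0.0002, -0.0001, -1.0]]
grip top 3814 0.3605404966270983 [0.55651052 0.11278343 0.35576774] [0.60675682 0.13723583 0.43259451] ((581.728271484375, 124.3472900390625), (49.52030944824219, 23.064865112304688), 3.803239583969116)
flange 1404 0.31745681048711505 [[0.58032506 0.10255046 0.29220599]
 [0.59592041 0.12835542 0.31745681]
 [0.6042679  0.14961123 0.31952861]]
pin wg3 check rim
((581.8470458984375, 126.02327728271484), (198.2145538330078, 159.21583557128906), 2.4906694889068604)
```

View pics/c3.png

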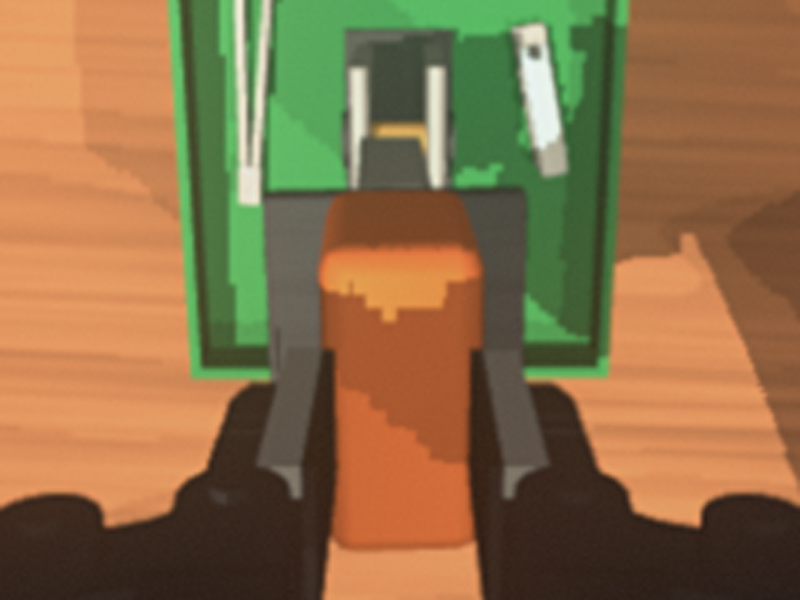

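```bash
cat >> h.py <<'E'
def F(n=3): return np.mean([readout.read_wrist_force() for _ in range(n)],0)
def descend(x,y,z0,z1,step,base,stop,lat=6,sp=.03,v=True):
    z=z0
    while (z-z1)*np.sign(step)<-1e-6:
        z+=step; robot.servo_line([x,y,z],speed=sp); f=F()-base
        if v: print(round(z,4),f.round(1),round(readout.read_t(),2))
        if abs(f[2])>stop or np.hypot(f[0],f[1])>lat: print('STOP');break
    return z
E
python3 - <<'E'
from h import *
x,y=.5824,.1269
robot.servo_line([x,y,.275],down(2.6,True),speed=.12);robot.wait(.2)
b=F(10);np.save('base.npy',b);print(b,readout.read_tool_pos(),readout.read_t())
descend(x,y,.275,.225,-.002,b,9,5)
print(readout.read_tool_pos(),readout.read_t())
E
```

```text
[-0.26760307 -0.73330961 -2.43674934] [0.58290361 0.12704713 0.27614521] 13.625
0.273 [0.2 0.5 0.7] 13.88
0.271 [0.6 0.7 0.7] 14.12
0.269 [ 1.1  0.7 -0. ] 14.38
0.267 [-0.7  1.4 -0.2] 14.62
0.265 [ 0.2  0.8 -0.1] 14.88
0.263 [ 1.8  0.9 -0. ] 15.12
0.261 [1.  1.8 0.9] 15.38
0.259 [ 0.8  0.2 -0.2] 15.62
0.257 [-0.6  0.5 -0.1] 15.88
0.255 [0.6 0.1 0.1] 16.12
0.253 [0.7 0.2 0.6] 16.38
0.251 [-0.5  1.2 -0.4] 16.62
0.249 [0.7 0.4 1. ] 16.88
0.247 [-0.2  0.7  0. ] 17.12
0.245 [ 0.2  1.  -0.2] 17.38
0.243 [0.4 0.8 0.1] 17.62
0.241 [ 0.5 -0.3 -0.8] 17.88
0.239 [ 0.8 -0.1 -0.6] 18.12
0.237 [ 0.6  0.1 -0.7] 18.38
0.235 [-0.1  0.   0.2] 18.62
0.233 [ 0.6 -0.4  1.7] 18.88
0.231 [ 0.1 -1.6  4. ] 19.12
0.229 [ 1.4 -0.8  6.4] 19.38
0.227 [1.  0.1 7.7] 19.62
0.225 [-1.4 -0.6  6.3] 19.88
[0.58233802 0.12688162 0.22523321] 19.875
```

```bash
python3 - <<'E'
from h import *
x,y=.5824,.1269;b=np.load('base.npy')
z=descend(x,y,.225,.207,-.002,b,13,6)
z=descend(x,y,z,.194,-.0007,b,7,6)
print(readout.read_tool_pos(),z)
E
```

```text
0.223 [-0.2 -0.7  6.7] 20.12
0.221 [-0.1  0.1  4. ] 20.38
0.219 [-1.3 -0.2  3.8] 20.62
0.217 [-0.6  0.1  3.4] 20.88
0.215 [-1.9 -1.3  3.8] 21.12
0.213 [-0.8 -0.7  3. ] 21.38
0.211 [-1.3 -0.   2.3] 21.62
0.209 [-1.7 -0.5  1.7] 21.88
0.207 [-2.3 -1.2  0.1] 22.12
0.2063 [-2.  -0.5  0.2] 22.38
0.2056 [-2.2  0.1  0.9] 22.62
0.2049 [ 0.1 -1.2  0.2] 22.88
0.2042 [ 0.2  0.3 -0.3] 23.12
0.2035 [ 0.2 -0.   0.4] 23.38
0.2028 [ 0.7 -0.1  0.1] 23.62
0.2021 [ 0.  -1.4  0.3] 23.88
0.2014 [-0.   0.2  0. ] 24.12
0.2007 [ 0.  -0.7  1.4] 24.38
0.2 [ 0.1 -1.   0.9] 24.62
0.1993 [0.6 0.1 0.7] 24.88
0.1986 [ 0.1 -0.3  0.2] 25.12
0.1979 [-0.3 -0.2  0.6] 25.38
0.1972 [ 0.7 -1.2  0.4] 25.62
0.1965 [ 0.  -0.4  0.3] 25.88
0.1958 [-0.1 -0.   2.3] 26.12
0.1951 [-1.1  0.3  8. ] 26.38
STOP
[0.58285771 0.12697487 0.19620155] 0.19509999999999988
```

```bash
python3 - <<'E'
from h import *
x,y=.5824,.1269;b=np.load('base.npy')
robot.servo_line([x,y,.2145],speed=.04);print((F()-b).round(1))
z=descend(x,y,.2145,.225,.0006,b,8,7)
if z<.2249:
    for _ in range(6): robot.wait(.2);print((F()-b).round(1),readout.read_t())
print(readout.read_tool_pos(),z)
E
```

```text
[0.3 0.2 0.2]
0.2151 [ 0.6 -0.3 -0.2] 27.26
0.2157 [ 0.8 -0.7 -0.8] 27.51
0.2163 [-0.2  0.1 -0.4] 27.76
0.2169 [ 0.3 -0.6 -0.1] 28.01
0.2175 [ 0.1 -0.5 -0.4] 28.26
0.2181 [ 0.   0.3 -0.4] 28.51
0.2187 [ 0.4 -0.6 -1.8] 28.76
0.2193 [ 1.1  0.3 -4.8] 29.01
0.2199 [-0.3 -0.3 -7.9] 29.26
0.2205 [  0.9   0.1 -14.1] 29.51
STOP
[  0.2  -0.5 -15.8] 29.7083
[  0.1   0.1 -17.7] 29.9083
[  0.1  -0.1 -20.3] 30.1083
[  0.7  -0.2 -22.6] 30.3083
[  0.9   0.6 -23.8] 30.5083
[  0.8   0.7 -22.9] 30.7083
[0.5816979  0.12683255 0.21937745] 0.2204999999999999
```

```bash
python3 - <<'E'
from h import *
x,y=.5824,.1269;b=np.load('base.npy')
robot.servo_line([x,y,.2175],speed=.04);robot.servo_line([x,y,.199],speed=.04);print((F()-b).round(1))
z=descend(x,y,.199,.193,-.0006,b,3.2,7)
print((F()-b).round(1),readout.read_tool_pos(),z,readout.read_grip_width())
E
```

```text
[ 1.5 -0.8  1.2]
0.1984 [ 0.2 -0.3  1.1] 31.82
0.1978 [-0.2 -0.3  1.3] 32.07
0.1972 [0.1 0.  0.7] 32.32
0.1966 [ 0.6 -0.4 -0.1] 32.57
0.196 [1.  0.  2.5] 32.82
0.1954 [1.  0.2 5.3] 33.07
STOP
[1.  0.2 5.3] [0.58300015 0.12700356 0.19625334] 0.19540000000000007 0.018467704235240655
```

```bash
python3 - <<'E'
from h import *
x,y=.5824,.1269
effector.move_gripper(.055)
robot.servo_line([x,y,.30],speed=.1)
robot.move_to([.48,-.05,.36],down(2.6,True));robot.wait(.3)
snap('scene','s2');snap('top','t2');print(readout.read_t(),readout.read_wrist_force())
s=cv2.imread('pics/s2.png');t=cv2.imread('pics/t2.png')
c=lambda im,x,y,w,h:cv2.resize(im[y:y+h,x:x+w],(400,300),interpolation=cv2.INTER_CUBIC)
cv2.imwrite('pics/c4.png',np.vstack([np.hstack([c(s,370,120,120,90),c(t,150,110,160,120)]),np.hstack([c(s,0,0,640,400),c(t,0,0,640,400)])]))
E
```

```text
35.9667 [-0.09735777 -0.06580251 -0.25510186]
```

View pics/c4.png

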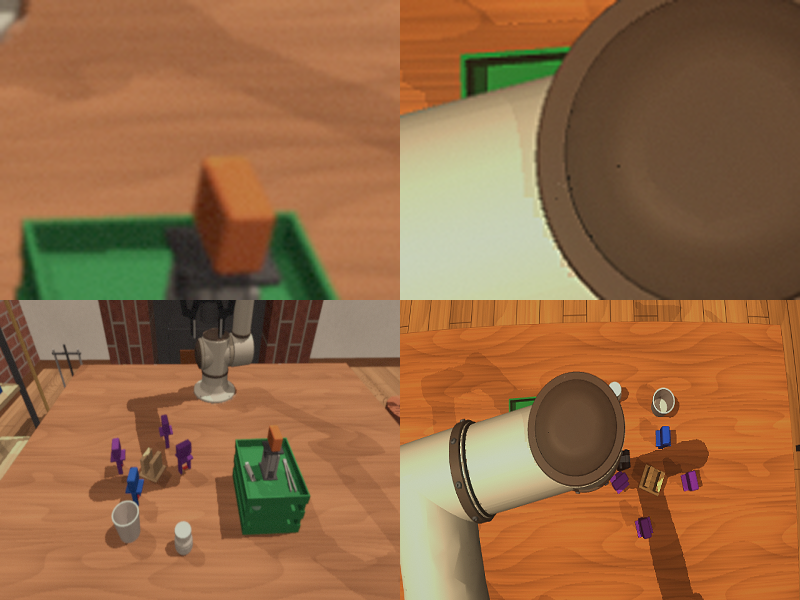

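The handle sits upright and home on the clevis (scene about (440,190)), everything else is undisturbed, and the gripper is clear.

```bash
python3 -c "
from station import ticket
print(ticket.close_job())"
```

```text
the job is handed in; nothing more can be done
None
```

The handle is latched on the pin, fully home and released, and I handed the job in at about 36 s; the latch held a 1.2 s pull that crept up from about 14 N to almost 24 N, firmer than I intended and close to the 25 N limit.

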